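Inspect a tablet with the reading lens at focal height

ROBOT

A 6-joint arm with a two-finger parallel gripper is mounted at the origin on the work surface. World frame = base frame: x ahead of the robot, y to its left, z up, the work surface at z = 0. Lengths are in mm, angles in rad, forces in N, time in s.
With the tool pointing down it reaches from about 350 to 800 mm from the base axis. Payload 7.3 kg.
Tool frame: the origin (TCP) lies on the centre line of the jaws, within the pads' length; the fingertips stand 8 mm ahead of it and the grasp point (between the pads) lies 11 mm behind it; z points along the fingers, y is the line along which they close (so a half turn about z gives the same grasp; the last joint's range is limited). The gripper opens to 85 mm and grips with 20 to 120 N. Pads are 22 mm wide; open, the fingers measure 114 mm over their backs; the gripper's body (76 mm by 85 mm) begins 54 mm behind the grasp point. The pads swing forward as they close: fully open they stand 13 mm farther back than shut.
Start: joints at [1.017, 0.342, 1.524, -0, 1.275, -0.146], TCP at [208.199, 481.975, 203.922] pointing down, gripper open.
Joint ranges: [-2.53, 2.53], [-0.77, 2.02], [0.04, 2.7], [-1, 4.14], [0.28, 2.66], [-3.11, 3.11]. Speed limits (rad/s): [2.57, 2.57, 3.14, 3.14, 3.14, 3.14].

INTERFACE

Orientations are given as [roll, pitch, yaw] about the fixed x, y, z axes, in that order (R = Rz(yaw) Ry(pitch) Rx(roll)).
In Python, from plant import monitor, imaging, ticket gives the robot as it stands. The module is installed in compiled form; this text tells all that it offers.
- The arm moves only by the shell command python3 -m pendant 'ROWS' [OPENING] [FORCE]. ROWS is JSON, a list of rows, each a list of 4 numbers: the shift along the tool's x, y, z in m, then the turn about the tool's z in degrees. A call has exactly 10 rows; each row shifts and turns the commanded pose from where the row before left it, along the tool's axes as they then stand; what a row does not reach is not made up. A row lasts 1/10 s, in which the tool goes at most 50 mm and 8.59 degrees, less where a joint would pass 70% of its speed; a pose out of reach is approached as far as the arm can. A call with a gripper value outside its range is refused whole. OPENING is the finger opening in m, from 0 to 0.0854, set as the call begins (- or left out, the last holds). The fingers move at their own pace and stop on an object; FORCE is the grip in N (left out, the last holds). Time passes only in rows, so rows that do not move let the fingers close, or fill a call up. It gives the time, the measured TCP pose, the force, the opening and the grip force at its end, in the units of the state.
- monitor.state(): the state, without advancing time (a new reading comes with each control period).
- imaging.snapshot(name): name is "scene" or "side" or "wrist"; returns the picture (384x512x3 uint8, red, green, blue); there is no depth.
- imaging.camera_model(name): a dict with "mtx" (3x3 intrinsics, pixels), "k1" (the pictures are not rectified: a ray, as slopes to the right and down, at radius r is drawn at 1 + k1 r^2 times it, then the intrinsics apply), "rvec" (rotation vector, rad) and "tvec" (3), from world to camera coordinates, as OpenCV has them. Camera axes: x right, y down, z forward; pixel columns grow to the right and rows downward; lengths in mm; the calibration is good to about 2 mm. A picture is of the moment at which its call begins: read the wrist's pose just before it. camera_model takes no time and is no camera call; for the wrist camera it gives the pose at the moment of the call.
- ticket.sign_off(): hands the job in; it is judged then, once.
The state is a dict: "time": time; "joint_positions": joint angles; "joint_velocities": joint speeds; "tau": joint torques, N m; "position": TCP position; "eef_rot": TCP orientation; "force": force on the tool from outside, world axes, zero at the start; "wrist_torque": the same for the moment, N m; "width": opening from 0.0 (shut) to 1.0 (fully open); "grasp_force": force on a finger pad.
Only numpy, scipy, OpenCV 4.12 (cv2) and the standard library are available. Lean on these libraries where they do the work, as an engineer would, in place of code of your own. Each camera call takes 0.05 s, during which the arm holds its last target. There are 200 camera calls.

TASK

At this dispensing bench, gently lower the open clear lid of the white inspection case until it is fully closed over the tablet, without letting it slam. Then pick the reading lens off its rest by the handle and hold it level in the air, centred over the tablet, with its glass at the height of the pointer on the focus gauge; the lens must not touch the case or the gauge, and the gauge and the other things on the bench are left as they are. Finish while holding the lens still there: do not put it down or let go.

Things in the scene. Friction and masses are not known exactly. Their poses are not given: they have to be found in the camera images.
- case: White open-topped inspection case, fixed to the bench, 130 (its x) x 150 (its y) x 40 mm high, walls and floor 5 mm. Origin: centre of its underside, on the bench. Its +x side carries the lid's hinge; its -x side is the front.
- case_lid (a joint): Hinge of the case's lid, rad: 0 = closed, flat on the case; grows as the lid swings up, at most 1.5 (almost upright). The hinge is stiff: the lid (120 g) stays at any angle and must be moved all the way; about 2 to 3 N at the free edge moves it. The lid is a 130 x 150 mm slab, 6 mm thick: a clear window with a 16 mm white frame.
- lid_hinge (a point): Point on the lid's hinge axis, at the middle of the case's +x top edge (65 mm along case x from the case's centre, 40.5 mm above the bench), on the underside plane of the lid. The axis runs along case y; at joint angle q the lid runs from here along cos(q) times case -x plus sin(q) times up. The axes of this point turn with the lid.
- lid_tab (a point): Point on the outer (upper when closed) face of the grey tab, 50 mm wide, 6 mm thick, that sticks out 20 mm from the middle of the lid's free edge; 140 mm from the hinge axis.
- tablet: Round white tablet, 25 mm across and 6 mm thick, fixed on a black dish 44 mm across and 5 mm thick, lying loose on the floor of the case, not always at its centre. Origin: centre of the dish's underside.
- gauge: Focus gauge: round dark steel foot 44 mm across, 8 mm high, fixed to the bench beside the case (left or right), with an upright steel rod 10 mm thick, its top 190 mm above the bench. A black collar 22 mm across and 16 mm high sits on the rod with the pointer on it. Origin: centre of the foot's underside.
- focus_pointer (a point): Tip of the gauge's black pointer: a level bar 5 mm thick, 14 mm wide, that reaches 52 mm from the rod's axis along the gauge's -x. The point is at the bar's mid-thickness; its height (105 to 155 mm above the bench) is the focal height for the middle of the lens glass. The collar slides stiffly on the rod (6 N); leave it alone.
- lens: Reading lens, 120 g (may vary by 30 percent): round black rim 72 mm outside, 62 mm inside, 12 mm high, with a glass 5 mm thick, and a straight black handle along its -x from the rim, 18 mm wide (y), 20 mm high, ending 134 mm from the rim's centre. Its underside is flat. Origin: centre of the rim's underside; z is up when it lies on its rest, and the lens is level when z is vertical.
- lens_glass (a point): Centre of the lens glass, 6 mm above the lens's underside.
- lens_grip (a point): Middle of the handle's free stretch, where to take it: 85 mm from the rim's centre along lens -x, at mid-height of the handle (10 mm above the underside).
- lens_rest: Rest for the lens, fixed to the bench: aluminium plate 170 x 60 x 6 mm with two black rubber supports, a round one of 44 mm under the rim and a block 20 mm long, 34 mm wide, under the last of the handle (111 to 131 mm from the rim's centre). The lens lies loose on them, underside 24 mm above the bench, and the handle is free below in between. Origin: on the bench under the rim's centre; its -x runs under the handle.
- counting_tray: Bystander: flat green counting tray 120 x 90 x 22 mm, fixed. Origin: centre of underside.
- pill_bottle: Bystander: small white jar, 42 mm across, 70 mm high, on the other side of the case from the gauge. Origin: centre of underside.
- amber_jar: Bystander: amber jar, 56 mm across, 90 mm high. Origin: centre of underside.
- carton: Bystander: flat white medicine carton with a blue band, 45 x 110 x 30 mm, beyond the case. Origin: centre of underside.
- stapler: Bystander: stapler 36 x 130 x 30 mm, in front of the case. Origin: centre of underside.
- pen_cup: Bystander: grey cup 70 mm across, 95 mm high. Origin: centre of underside.
Mind the look-alikes: they are no part of the job. Leave any yellow look-alike of the lens alone.

How it is judged:
By the outcome, as a careful person would: the job done as asked, in the order asked, and still so for the second after the job is handed in, while the arm keeps its last pose, push and grip.
It also fails if it takes over 64 s, if anything falls off the work surface, if the arm or the gripper's body presses on something with over 40 N, if the wrist force passes 120 N, or if a joint passes its speed limit or range.

## Working session

There is one attempt and no reset: what is moved stays moved. The work goes in short steps, Python scripts to look and compute and a shell command to move; the robot and the scene stay as the last step left them, time stands still between calls to the robot, and variables do not carry over. Pictures are saved under pics/ and viewed, at most 10 in all, crops included, and the job is handed in when it is done.

```bash
mkdir -p pics; cat > h.py <<'E'
import numpy as np, cv2
from plant import monitor, imaging, ticket
def cam(n):
    m=imaging.camera_model(n); R=cv2.Rodrigues(np.array(m['rvec'],float))[0]
    return np.array(m['mtx'],float),float(m['k1']),R,np.array(m['tvec'],float).ravel()
def ray(c,uv):
    K,k1,R,t=c; d=np.linalg.inv(K)@np.array([uv[0],uv[1],1.]); s=d[:2].copy()
    for _ in range(20): s=d[:2]/(1+k1*(s@s))
    return -R.T@t, R.T@np.array([s[0],s[1],1.])
def onz(c,uv,z):
    o,d=ray(c,uv); return o+d*(z-o[2])/d[2]
def proj(c,P):
    K,k1,R,t=c; p=R@np.array(P,float)+t; s=p[:2]/p[2]; s=s*(1+k1*(s@s)); return (K@np.array([*s,1]))[:2]
def tri(c1,a,c2,b):
    A=[];B=[]
    for c,u in((c1,a),(c2,b)):
        o,d=ray(c,u); d/=np.linalg.norm(d); M=np.eye(3)-np.outer(d,d); A.append(M);B.append(M@o)
    return np.linalg.solve(sum(A),sum(B))
def snap(n,f):
    c=cam(n); im=imaging.snapshot(n); cv2.imwrite('pics/'+f,cv2.cvtColor(np.asarray(im),cv2.COLOR_RGB2BGR)); return c,im
E
python3 - <<'E'
from h import *
ims=[]
for n in('scene','side','wrist'):
    c,im=snap(n,n+'0.png'); ims.append(im); print(n,-c[2].T@c[3],c[2][2],c[0][0,0],c[1])
print(monitor.state())
E
```

```text
scene [ 854.26825662 -350.14782887  699.65063351] [-0.38802435  0.42782925 -0.8163328 ] 361.95389385246483 -0.10379712914887809
side [ 318.82735524 -478.98137831  703.00099947] [ 0.3137868   0.55638008 -0.76940175] 366.87695771260235 0.028663767356193245
wrist [143.61129205 509.11861024 372.52796814] [ 0.25271553 -0.11097849 -0.96115484] 272.7693760262005 -0.04097290633886141
{'time': 0.15, 'joint_positions': array([ 1.01702094e+00,  3.42585540e-01,  1.52474180e+00,  1.44368862e-05,
        1.27535701e+00, -1.46015518e-01]), 'joint_velocities': array([ 0.00190979, -0.00264444, -0.00249334, -0.0008404 , -0.00011536,
        0.00053833]), 'tau': array([ 1.00166220e-03, -4.33909678e+01, -2.46144927e+01, -1.66717800e-04,
        5.76161721e-03,  4.78571269e-05]), 'position': array([208.01934316, 481.71425554, 203.39321741]), 'eef_rot': array([-3.14051458e+00, -1.72498497e-04,  2.73382848e+00]), 'force': array([-0.77750044,  0.45984966,  0.12253743]), 'wrist_torque': array([-0.00729632,  0.01688992,  0.03603616]), 'grasp_force': 0.0, 'width': 1.000849565151522}
```

View pics/scene0.png

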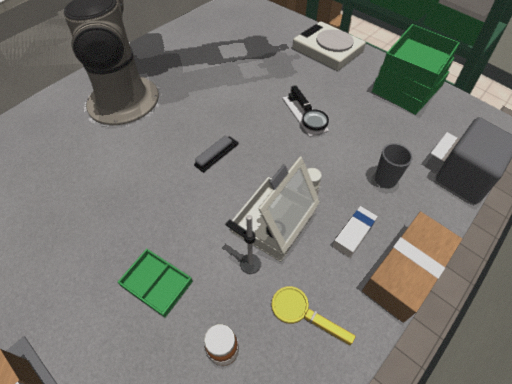

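View pics/side0.png

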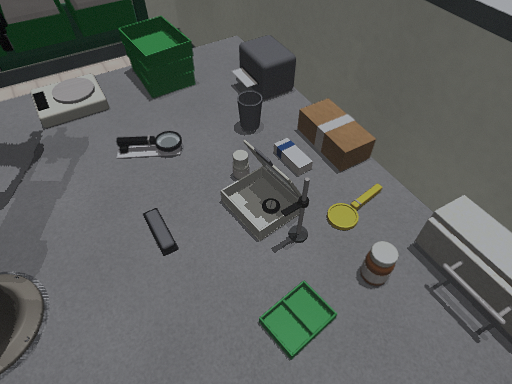

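The scene view shows the case with its open lid at (275,210), the gauge at (250,240), the black lens at (315,120) with its handle end at (297,93), and the yellow decoy at (300,305). In the side view the black lens is at (168,141), the tablet at (271,206) and the gauge foot at (298,234). 

Lens candidates are the black lens at scene (315,120) and the yellow one at (290,305). I choose the black one because it sits on its rest. I'll check that choice with crops.

```bash
python3 - <<'E'
from h import *
a=cv2.imread('pics/scene0.png')[80:280,215:345]; b=cv2.imread('pics/side0.png')[120:250,110:320]
cv2.imwrite('pics/c1.png',cv2.resize(a,None,fx=3,fy=3,interpolation=cv2.INTER_CUBIC))
cv2.imwrite('pics/c2.png',cv2.resize(b,None,fx=3.8,fy=3.8,interpolation=cv2.INTER_CUBIC))
E
```

```text
(no output)
```

View pics/c1.png

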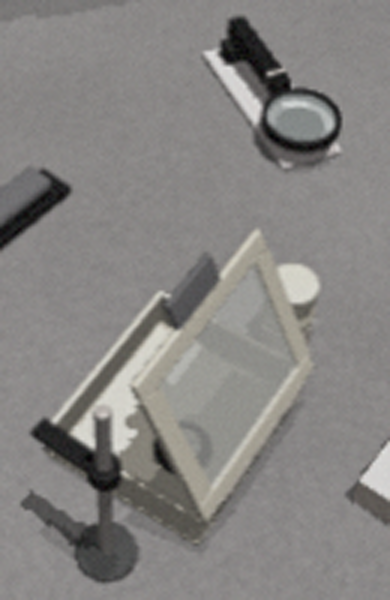

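View pics/c2.png

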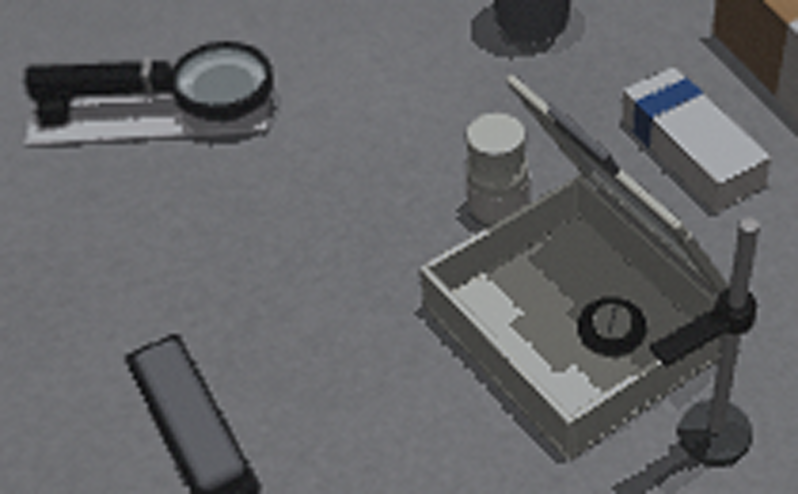

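The crops confirm the choice: the black lens lies on its aluminium rest, rim at crop 1 (301,120) and crop 2 (223,80). The lid is open with its grey tab at crop 1 (193,290). The pointer tip is at crop 1 (43,438) and crop 2 (663,352), and the tablet at crop 2 (612,320).

```bash
python3 - <<'E'
from h import *
np.set_printoptions(precision=1,suppress=True)
S=cam('scene');D=cam('side')
s=lambda x,y:(x/3+215-.33,y/3+80-.33); d=lambda x,y:(x/3.8+110-.37,y/3.8+120-.37)
print('FL',onz(D,d(423,268),40),onz(S,s(163,293),40)); print('FR',onz(D,d(575,425),40)); print('BL',onz(D,d(580,180),40))
print('tablet',onz(D,d(612,320),16))
print('gauge',onz(D,d(715,430),8),onz(S,s(107,550),8))
print('rodtop',tri(D,d(748,226),S,s(102,411)))
print('collar',tri(D,d(737,310),S,s(103,472)))
print('tip',tri(D,d(663,352),S,s(43,435)))
print('rim',onz(D,d(223,80),36),onz(S,s(301,120),36),tri(D,d(223,80),S,s(301,120)))
print('hend',onz(D,d(27,72),44),onz(S,s(236,20),44),tri(D,d(27,72),S,s(236,20)))
print('hinge z46',onz(S,s(310,365),43),onz(S,s(207,517),43))
print('lid free',tri(D,d(512,77),S,s(258,232)),'tab',tri(D,d(555,118),S,s(213,257)),tri(D,d(612,165),S,s(170,300)))
print('jar',onz(D,d(495,135),70),onz(S,s(298,283),70))
E
```

```text
FL [531.5  45.3  40. ] [533.5  47.6  40. ]
FR [ 554.  -102.5   40. ]
BL [655.1  61.6  40. ]
tablet [622.6 -32.8  16. ]
gauge [ 635.7 -128.8    8. ] [ 636.4 -127.3    8. ]
rodtop [ 635.4 -127.5  189. ]
collar [ 636.5 -129.   122.8]
tip [ 589.3 -132.   118.5]
rim [488.6 274.2  36. ] [494.7 277.3  36. ] [490.7 284.1  28. ]
hend [371.  340.7  44. ] [371.7 338.1  44. ] [371.1 339.5  43.9]
hinge z46 [658.   68.2  43. ] [680.5 -76.3  43. ]
lid free [603.6  56.9 157.4] tab [602.4   8.5 169.1] [607.8 -40.6 174.5]
jar [612.8  99.1  70. ] [615.7 103.9  70. ]
```

```bash
python3 -m pendant '[[0,0,-0.007,-7.8],[0,0,-0.007,-7.8],[0,0,-0.007,-7.8],[0,0,-0.007,-7.8],[-0.0225,-0.035,0,0],[-0.0225,-0.035,0,0],[-0.0225,-0.035,0,0],[-0.0225,-0.035,0,0],[-0.0225,-0.035,0,0],[-0.0225,-0.035,0,0]]' 0 20
python3 -m pendant '[[-0.0224,-0.0345,0,0],[-0.0224,-0.0345,0,0],[-0.0224,-0.0345,0,0],[-0.0224,-0.0345,0,0],[-0.0224,-0.0345,0,0],[-0.0224,-0.0345,0,0],[-0.0224,-0.0345,0,0],[-0.0224,-0.0345,0,0],[-0.0224,-0.0345,0,0],[-0.0224,-0.0345,0,0]]'
```

```text
time: 1.15
position: [371.3, 290.9, 231.8]
eef_rot: [3.142, -0.0, -3.005]
force: [1.1, 0.6, 0.1]
width: 0.0
grasp_force: 0.0
time: 2.15
position: [640.2, -20.3, 231.5]
eef_rot: [3.141, -0.001, -3.005]
force: [0.9, 1.2, 0.1]
width: 0.001
grasp_force: 0.0
```

```bash
python3 -m pendant '[[0.001,0,0.009,0],[0.001,0,0.009,0],[0.001,0,0.009,0],[0.001,0,0.009,0],[0.001,0,0.009,0],[0.0043,0,0.0036,0],[0.0043,0,0.0036,0],[0.0043,0,0.0036,0],[0.0043,0,0.0036,0],[0.0043,0,0.0036,0]]'
```

```text
time: 3.15
position: [613.0, -22.6, 168.9]
eef_rot: [-3.141, 0.001, -3.005]
force: [0.6, -0.7, -0.2]
width: 0.001
grasp_force: 0.0
```

```bash
python3 - <<'E'
from h import *
_,a=snap('scene','s1.png');_,b=snap('side','d1.png')
a=cv2.resize(cv2.cvtColor(a[130:280,215:345],cv2.COLOR_RGB2BGR),None,fx=3,fy=3);b=cv2.resize(cv2.cvtColor(b[100:250,190:320],cv2.COLOR_RGB2BGR),None,fx=3,fy=3)
cv2.imwrite('pics/c3.png',np.hstack([a,b]))
E
```

```text
(no output)
```

View pics/c3.png

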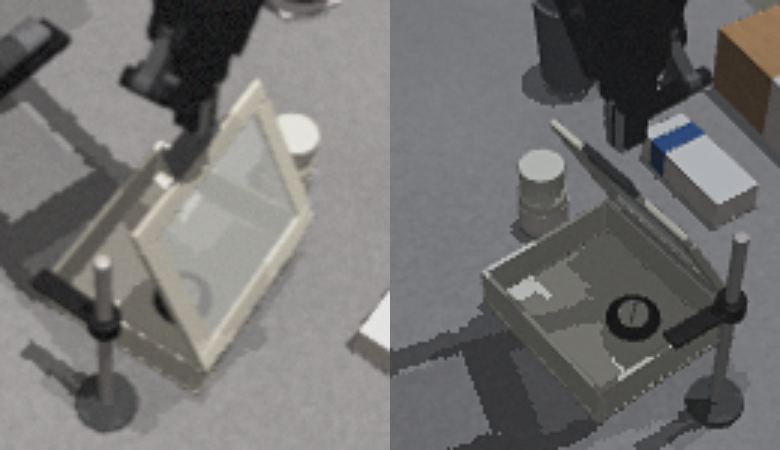

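The fingers hang just behind the tab (tip at crop (200,150) left, (625,145) right) and the lid hasn't moved yet. I'll carry on along the arc.

```bash
python3 -m pendant '[[0.0046,0,0.003,0],[0.0046,0,0.003,0],[0.0046,0,0.0031,0],[0.0043,0,0.0034,0],[0.0043,0,0.0034,0],[0.004,0,0.0038,0],[0.004,0,0.0038,0],[0.0036,0,0.0042,0],[0.0036,0,0.0042,0],[0.0036,0,0.0042,0]]'
```

```text
time: 4.25
position: [572.1, -28.1, 132.4]
eef_rot: [3.141, -0.0, -3.005]
force: [-0.1, -0.2, -0.4]
width: 0.001
grasp_force: 0.0
```

```bash
python3 - <<'E'
from h import *
a=cv2.cvtColor(cv2.imread('pics/s1.png'),cv2.COLOR_BGR2RGB); _,b=snap('scene','s2.png')
print(a[156:162,296:304].mean(2).round(),b[156:162,296:304].mean(2).round())
print(monitor.state()['force'])
b=b[130:280,215:345];cv2.imwrite('pics/c4.png',cv2.resize(b[...,::-1],None,fx=3,fy=3))
E
```

```text
[[149. 147. 144. 157. 182. 173. 151. 155.]
 [148. 147. 163. 193. 215. 196. 161. 154.]
 [150. 157. 189. 218. 212. 190. 170. 151.]
 [149. 178. 213. 214. 196. 179. 168. 156.]
 [171. 212. 216. 198. 177. 177. 175. 160.]
 [206. 220. 205. 180. 177. 174. 173. 159.]] [[151. 149. 146. 157. 185. 173. 149. 156.]
 [151. 150. 164. 193. 217. 194. 159. 156.]
 [149. 160. 192. 217. 214. 195. 170. 157.]
 [150. 181. 214. 215. 191. 179. 170. 154.]
 [177. 212. 215. 197. 182. 177. 175. 161.]
 [208. 218. 209. 181. 175. 176. 172. 159.]]
[-0.1584954  -0.50067918 -0.53616237]
```

View pics/c4.png

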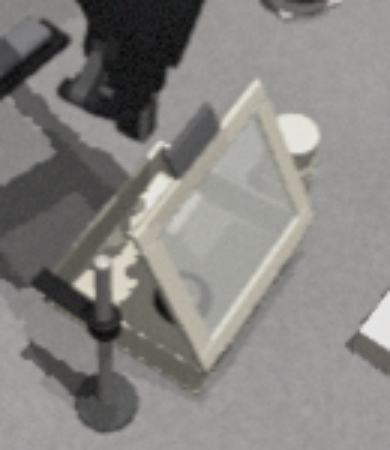

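```bash
python3 - <<'E'
from h import *
S=cam('scene');D=cam('side')
P=monitor.state()['position']; print(P)
p=proj(S,P-[0,0,8]);print('now scene crop', (p-[215,130])*3)
Q=np.array([613,-22.6,160.9]);print('s1 scene crop',(proj(S,Q)-[215,130])*3,'side',(proj(D,Q)-[190,100])*3+[390,0])
_,b=snap('side','d2.png')
b=b[100:250,190:320];cv2.imwrite('pics/c5.png',cv2.resize(b[...,::-1],None,fx=4,fy=4,interpolation=cv2.INTER_CUBIC))
print('now side c5',(proj(D,P-[0,0,8])-[190,100])*4)
for q in(.9,1.1,1.3): print(q,[(proj(D,np.array([671.6,-9.9,40.5])+r*np.array([-.99*np.cos(q),-.137*np.cos(q),np.sin(q)])+np.array([-.137,.99,0])*y)-[190,100])*4 for r,y in((130,75),(150,25),(150,-25),(130,-75))])
E
```

```text
[571.23350069 -28.10481068 131.67533209]
now scene crop [133.5647855  161.94748183]
s1 scene crop [190.04728397 157.26320285] side [620.06279328 178.00401915]
now side c5 [242.57175043 321.78891278]
0.9 [array([185.36990547, 196.9244311 ]), array([221.3708822 , 237.40589517]), array([280.79193862, 292.85790963]), array([361.98882816, 361.01561792])]
1.1 [array([216.54019569, 161.39053016]), array([259.46700411, 194.27927307]), array([320.41792406, 248.46986938]), array([396.98945524, 322.34306749])]
1.3 [array([251.30170757, 130.34346625]), array([301.65427035, 156.38405638]), array([363.85840846, 209.11521745]), array([434.87154036, 287.64268804])]
```

View pics/c5.png

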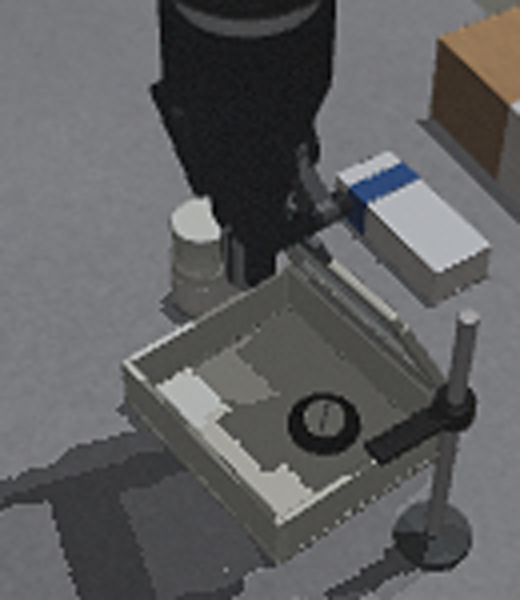

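```bash
python3 - <<'E'
from h import *
S=cam('scene');D=cam('side')
print(tri(D,(255/4+190,277/4+100),S,(140/3+215,137/3+130)), tri(D,(625/3-130+190,147/3+100),S,(205/3+215,140/3+130)))
print(proj(D,(571,-28,124)),proj(D,(571,-28,160)),proj(S,(571,-28,124)),proj(S,(571,-28,160)))
E
```

```text
[577.54084089 -29.73943609 156.75023209] [619.97618673 -17.75025226 181.61005239]
[250.52150675 180.35395382] [250.4140761  168.58493617] [259.47089259 183.78971979] [259.63620918 172.48111491]
```

The picture shows the tip at c5 (255,277), about 33 mm higher than the stated tool geometry predicts. That explains why the fingers passed over the tab. I'll take the tip as about 25 mm above the reported TCP, go back behind the lid and come in lower.

```bash
python3 -m pendant '[[0,0,-0.022,0],[0,0,-0.022,0],[-0.0173,0,0,0],[-0.0173,0,0,0],[-0.0173,0,0,0],[-0.0173,0,0,0],[0,0,0.011,0],[0,0,0.011,0],[0.0025,0,0.002,0],[0.0025,0,0.002,0]]'
python3 -m pendant '[[0,0,0.004,0],[0,0,0.004,0],[0,0,0.004,0],[0.003,0,0.0025,0],[0.003,0,0.0025,0],[0.003,0,0.0025,0],[0.003,0,0.0025,0],[0,0,0,0],[0,0,0,0],[0,0,0,0]]'
```

```text
time: 5.35
position: [634.9, -19.5, 150.1]
eef_rot: [3.141, -0.002, -3.005]
force: [-0.3, -1.3, 0.6]
width: 0.001
grasp_force: 0.0
time: 6.35
position: [624.3, -21.0, 129.0]
eef_rot: [-3.142, 0.0, -3.005]
force: [0.6, -0.1, 0.1]
width: -0.001
grasp_force: 0.0
```

```bash
python3 -m pendant '[[0.003,0,0.0015,0],[0.003,0,0.0015,0],[0.003,0,0.0015,0],[0.003,0,0.0015,0],[0.003,0,0.0015,0],[0,0,0,0],[0,0,0,0],[0,0,0,0],[0,0,0,0],[0,0,0,0]]'; python3 - <<'E'
from h import *
a=cv2.cvtColor(cv2.imread('pics/s2.png'),cv2.COLOR_BGR2RGB); _,b=snap('scene','s3.png')
print(b[156:162,296:304].mean(2).round()); print(monitor.state()['force'])
E
```

```text
time: 7.35
position: [609.4, -23.0, 121.3]
eef_rot: [3.142, 0.0, -3.005]
force: [-0.7, 0.3, -0.3]
width: 0.003
grasp_force: 0.0
[[144. 152. 151. 155. 156. 155. 156. 158.]
 [154. 151. 151. 153. 156. 157. 157. 155.]
 [147. 153. 151. 153. 152. 155. 153. 154.]
 [160. 156. 151. 156. 155. 155. 157. 151.]
 [169. 153. 153. 154. 155. 155. 154. 151.]
 [182. 171. 158. 151. 153. 150. 151. 150.]]
[0.3379671  0.3743122  0.25916032]
```

```bash
python3 -m pendant '[[0.0041,0,0.0032,0],[0.0041,0,0.0032,0],[0.0039,0,0.0034,0],[0.0037,0,0.0036,0],[0.0037,0,0.0036,0],[0.0035,0,0.0038,0],[0.0033,0,0.004,0],[0.0033,0,0.004,0],[0.003,0,0.0042,0],[0.003,0,0.0042,0]]'
python3 -m pendant '[[0.0025,0,0.0046,0],[0.0025,0,0.0046,0],[0.002,0,0.0048,0],[0.002,0,0.0048,0],[0.002,0,0.0048,0],[0.0015,0,0.005,0],[0.0015,0,0.005,0],[0,0,0,0],[0,0,0,0],[0,0,0,0]]'
python3 - <<'E'
from h import *
_,a=snap('scene','s4.png');_,b=snap('side','d4.png')
a=cv2.resize(cv2.cvtColor(a[130:280,215:345],cv2.COLOR_RGB2BGR),None,fx=3,fy=3);b=cv2.resize(cv2.cvtColor(b[100:250,190:320],cv2.COLOR_RGB2BGR),None,fx=3,fy=3)
cv2.imwrite('pics/c6.png',np.hstack([a,b]))
E
```

```text
time: 8.4
position: [573.7, -27.9, 83.7]
eef_rot: [3.141, -0.0, -3.005]
force: [0.5, -0.3, -0.3]
width: -0.001
grasp_force: 0.2
time: 9.4
position: [560.4, -29.8, 50.7]
eef_rot: [-3.142, 0.001, -3.005]
force: [-0.1, 0.7, 0.1]
width: 0.0
grasp_force: 0.0
```

View pics/c6.png

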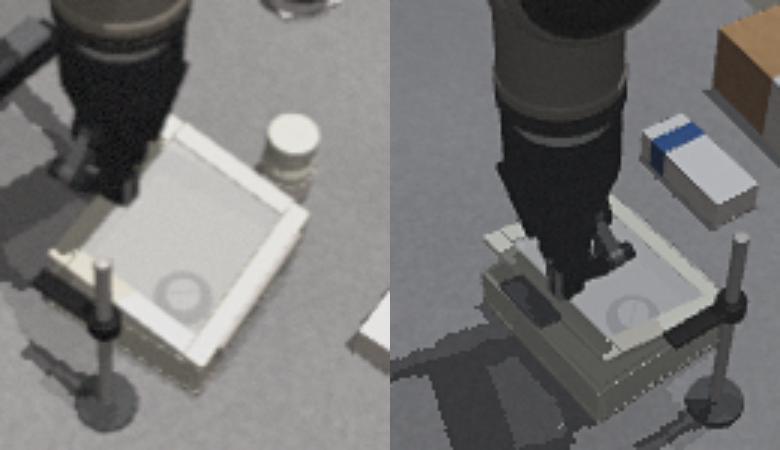

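The lid is nearly down, with the tip on its front frame at right crop (560,290). I'll go on slowly and watch the force.

```bash
python3 -m pendant '[[0.0005,0,0.003,0],[0.0005,0,0.003,0],[0,0,0.003,0],[0,0,0.0025,0],[0,0,0.0025,0],[0,0,0.002,0],[0,0,0.002,0],[0,0,0.002,0],[0,0,0.001,0],[0,0,0.001,0]]'; python3 -m pendant '[[0,0,0.001,0],[0,0,0.001,0],[0,0,0.0005,0],[0,0,0.0005,0],[0,0,0.0005,0],[0,0,0.0005,0],[0,0,0,0],[0,0,0,0],[0,0,0,0],[0,0,0,0]]'
```

```text
time: 10.5
position: [559.2, -29.9, 28.4]
eef_rot: [3.142, 0.0, -3.005]
force: [0.1, -0.8, 0.1]
width: 0.003
grasp_force: 0.2
time: 11.5
position: [559.2, -29.9, 24.5]
eef_rot: [3.142, 0.0, -3.005]
force: [0.2, 0.1, -0.7]
width: 0.0
grasp_force: 0.0
```

```bash
python3 - <<'E'
from h import *
S=monitor.state();print(S['force'],S['wrist_torque'],S['tau'])
c,b=snap('side','d5.png')
# lid top front edge: -y/front corner profile; print vertical gradient columns on lid corner near FR
g=b.mean(2)
for q in(0,.03,.06,.1):
    print(q,[proj(c,np.array([671.6,-9.9,40.5])+130*np.array([-.99*np.cos(q),-.137*np.cos(q),np.sin(q)])+np.array([-.137,.99,0])*y+np.array([0,0,h])).round(1) for y in(-75,) for h in (0,6)])
print(g[212:240,262].round())
E
```

```text
[ 0.1958263   0.09240391 -0.70823643] [ 0.04323888  0.01509497 -0.00313009] [-3.83394990e-04 -5.05423701e+01 -1.87978506e+01  2.51057863e-04
 -5.53950922e-04 -2.77944302e-06]
0 [array([260.5, 231.3]), array([260.5, 229.8])]
0.03 [array([260.5, 230.3]), array([260.6, 228.7])]
0.06 [array([260.6, 229.2]), array([260.7, 227.6])]
0.1 [array([260.8, 227.8]), array([260.9, 226.2])]
[158. 157. 158. 157. 157. 157. 157. 168. 170.  74.  77.  86. 172. 171.
 152.  81.  87.  98.  78.  80.  82.  80.  80.  79.  78.  77.  85.  64.]
```

```bash
python3 -m pendant '[[0,0,0.0005,0],[0,0,0.0005,0],[0,0,0.0005,0],[0,0,0.0005,0],[0,0,0.0005,0],[0,0,0.0005,0],[0,0,0,0],[0,0,0,0],[0,0,0,0],[0,0,0,0]]'; python3 - <<'E'
from h import *
c,b=snap('side','d6.png'); a=cv2.imread('pics/d5.png').mean(2); g=b.mean(2)
d=np.abs(g-a)[150:260,200:310]; print((d>15).sum()); print(g[212:240,262].round())
E
```

```text
time: 12.55
position: [559.2, -29.9, 21.5]
eef_rot: [3.142, 0.0, -3.005]
force: [-0.8, -1.5, -0.4]
width: -0.0
grasp_force: 0.0
536
[157. 157. 157. 158. 158. 157. 158. 163. 168. 171.  67.  79.  85. 171.
 171. 144.  75.  96.  79.  80.  81.  79.  79.  80.  80.  78.  84.  66.]
```

```bash
python3 - <<'E'
from h import *
b=cv2.imread('pics/d6.png')[160:250,205:310]
_,a=snap('scene','s6.png'); a=a[150:270,225:330,::-1]
A=cv2.resize(a,None,fx=3.6,fy=3.6,interpolation=cv2.INTER_CUBIC);B=cv2.resize(b,None,fx=4,fy=4,interpolation=cv2.INTER_CUBIC)
h=max(A.shape[0],B.shape[0]);pad=lambda x:np.vstack([x,np.zeros((h-x.shape[0],x.shape[1],3),np.uint8)])
cv2.imwrite('pics/c7.png',np.hstack([pad(A),pad(B)])); print(A.shape)
E
```

```text
(432, 378, 3)
```

View pics/c7.png

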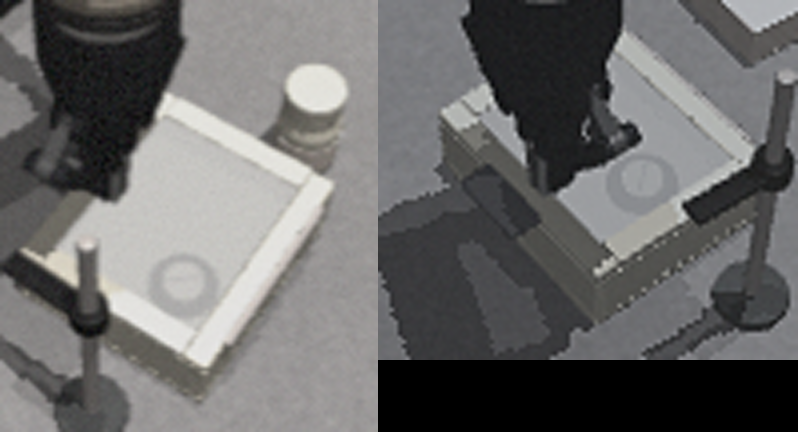

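The lid is almost closed: its near corner is at side (260,227) and should reach row 229–230. The tip is still on the front frame.

```bash
python3 -m pendant '[[0,0,0.0005,0],[0,0,0.0005,0],[0,0,0.0005,0],[0,0,0.0005,0],[0,0,0.0005,0],[0,0,0.0005,0],[0,0,0,0],[0,0,0,0],[0,0,0,0],[0,0,0,0]]';python3 -m pendant '[[0,0,0.0005,0],[0,0,0.0005,0],[0,0,0.0005,0],[0,0,0,0],[0,0,0,0],[0,0,0,0],[0,0,0,0],[0,0,0,0],[0,0,0,0],[0,0,0,0]]'; python3 - <<'E'
from h import *
g=imaging.snapshot('side').mean(2)
for f in('d5','d6'): print(cv2.imread(f'pics/{f}.png').mean(2)[218:236,258:262].T.round())
print(g[218:236,258:262].T.round())
E
```

```text
time: 13.65
position: [559.2, -30.0, 19.1]
eef_rot: [-3.142, 0.0, -3.005]
force: [-2.5, 0.1, 5.4]
width: 0.003
grasp_force: 2.9
time: 14.65
position: [559.2, -30.0, 18.9]
eef_rot: [-3.141, 0.001, -3.005]
force: [-6.9, -0.7, 16.3]
width: 0.001
grasp_force: 8.2
[[ 81.  85.  89.  87.  87.  89.  87.  87.  88.  77.  79.  92.  84.  75.
   74.  75.  74.  76.]
 [137.  80.  84.  88.  87.  86.  85.  89. 181. 156.  78.  72.  91.  90.
   80.  80.  80.  82.]
 [161. 138.  80.  86.  86.  86.  84.  83. 173. 165.  99.  82.  88.  90.
   83.  84.  84.  83.]
 [158. 120.  72.  79.  85.  90. 175. 171. 169. 130.  70.  90.  95.  73.
   84.  84.  82.  85.]]
[[137.  82.  86.  86.  87.  90.  88.  88.  87.  88.  79.  82.  83.  74.
   74.  74.  76.  76.]
 [160. 137.  81.  85.  86.  88.  87.  86.  92. 182. 153.  85.  71.  90.
   81.  82.  79.  83.]
 [158. 161. 139.  81.  87.  86.  86.  81.  86. 176. 160.  98.  86.  90.
   85.  87.  84.  81.]
 [158. 159. 120.  69.  83.  86.  89. 176. 172. 167. 112.  62.  94.  76.
   84.  82.  85.  83.]]
[[160. 113.  86.  86.  89.  88.  87.  89.  88.  89. 142.  75.  81.  77.
   76.  73.  74.  74.]
 [159. 162. 114.  88.  86.  89.  89.  88.  85.  87. 176. 146.  78. 117.
   81.  80.  80.  83.]
 [157. 161. 163.  92.  91.  85.  88.  84.  87. 174. 173. 146.  78.  90.
   83.  85.  84.  85.]
 [157. 160. 161.  81.  72.  89.  84.  87. 175. 173. 157. 101.  91.  74.
   82.  83.  82.  83.]]
```

Force climbed to 16 N with no further lid motion and the corner is at its closed row, so the lid is closed. The contact also gives the shut fingertip height as reported z + 27.6 mm. Next I lift off, turn and go above the lens handle.

```bash
python3 -m pendant '[[0,0,-0.01,0],[0,0,-0.03,0],[0,0,-0.02,7.1],[0,0,-0.02,7.1],[0,0,-0.02,7.1],[0,0,-0.02,7.1],[0,0,-0.02,7.1],[0.0289,0.0239,0,0],[0.0289,0.0239,0,0],[0.0289,0.0239,0,0]]'
python3 -m pendant '[[0.0289,0.0239,0,0],[0.0289,0.0239,0,0],[0.0289,0.0239,0,0],[0.0289,0.0239,0,0],[0.0289,0.0239,0,0],[0.0289,0.0239,0,0],[0.0289,0.0239,0,0],[0,0,0,0],[0,0,0,0],[0,0,0,0]]' 0.05 20
python3 - <<'E'
from h import *
np.set_printoptions(precision=1,suppress=True)
p=monitor.state()['position'];c,b=snap('wrist','w1.png'); print(p,-c[2].T@c[3])
for n,P in(('rim',(491.5,276,36)),('end',(371.3,339.4,44)),('grip',(415.5,316,44))): print(n,proj(c,P))
print('tip pred',proj(c,p+[0,0,27.6]),proj(c,p-[0,0,8]))
g=b.mean(2); cv2.imwrite('pics/w1m.png',((g<55)*255).astype(np.uint8))
n,l,s,ct=cv2.connectedComponentsWithStats((g<55).astype(np.uint8))
for i in range(1,n):
    if s[i][4]>150: print(s[i],ct[i])
_,sd=snap('side','d7.png')
g=sd.mean(2);print(g[218:236,258:262].T.round())
E
```

```text
time: 15.7
position: [515.2, 74.7, 157.3]
eef_rot: [3.141, 0.0, 2.658]
force: [0.6, 1.0, 0.4]
width: -0.001
grasp_force: 0.0
time: 16.7
position: [414.5, 315.2, 157.0]
eef_rot: [-3.141, 0.0, 2.658]
force: [0.5, -0.0, -0.5]
width: 0.584
grasp_force: 0.0
[414.5 315.2 157. ] [352.3 347.3 326.2]
rim [255.7 256.3]
end [256.1 139.7]
grip [255.9 187.4]
tip pred [255.2 246.4] [255.  223.4]
[243 134  27  43 669] [255.2 153.4]
[ 451  147   61  146 5568] [488.2 214.9]
[  8 211  90  63 907] [ 69.2 231.3]
[    0   234   512   150 39376] [254.2 334.2]
[[144. 142. 169. 167. 168. 166. 166. 167. 169. 171. 139.  70.  83.  67.
   70.  71.  69.  71.]
 [145. 144. 141. 170. 166. 166. 167. 166. 168. 169. 173. 147.  71. 118.
   72.  74.  74.  75.]
 [145. 145. 143.  89. 171. 169. 166. 166. 166. 168. 172. 145.  70.  82.
   76.  78.  77.  76.]
 [145. 144. 147. 169.  87. 171. 168. 167. 167. 172. 159.  74.  86.  71.
   80.  78.  77.  75.]]
```

View pics/w1.png

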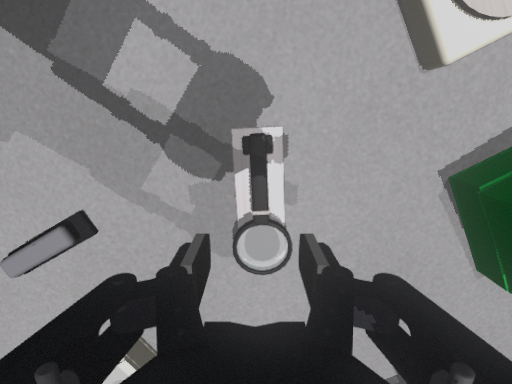

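The wrist view shows the lens rim at (262,246), the handle from (260,210) to the end at (258,134), and the open fingertips at (205,240) and (303,240). The tips straddle column 255. From here I work from numbers only.

```bash
python3 - <<'E'
from h import *
np.set_printoptions(precision=1,suppress=True)
c=cam('wrist'); b=cv2.imread('pics/w1.png'); g=b.mean(2)
m=(g<70).astype(np.uint8)
for r in (150,160,165,170,175,180,185,190,195,200,205):
    x=np.where(m[r,225:300])[0]+225; print(r,x.min(),x.max(),onz(c,((x.min()+x.max())/2,r),44)[:2])
# rim: ellipse of dark ring
mm=np.zeros_like(m); mm[214:276,228:297]=m[214:276,228:297]
cs,_=cv2.findContours(mm,cv2.RETR_EXTERNAL,cv2.CHAIN_APPROX_NONE); k=max(cs,key=len); e=cv2.fitEllipse(k); print(e,onz(c,e[0],30))
a=onz(c,(e[0][0]-e[1][0]/2,e[0][1]),34);d=onz(c,(e[0][0]+e[1][0]/2,e[0][1]),34);print('width',np.linalg.norm(a-d))
col=np.where(m[125:145,250:266].mean(1)>.5)[0]+125;print('end row',col.min(),onz(c,(257.5,col.min()-.5),44))
E
```

```text
150 243 271 [381.2 335.1]
160 250 266 [390.8 331.3]
165 251 265 [395.4 328.9]
170 251 266 [400.4 326.9]
175 251 266 [405.1 324.4]
180 251 266 [409.8 321.9]
185 252 266 [414.9 319.9]
190 252 266 [419.8 317.3]
195 252 266 [424.7 314.8]
200 253 266 [429.9 312.7]
205 253 267 [435.2 310.5]
((261.6334533691406, 244.65367126464844), (55.36882781982422, 57.80717468261719), 96.0426025390625) [484.2 287.6  30. ]
width 65.1100950361038
end row 134 [366.7 343.3  44. ]
```

```bash
python3 -m pendant '[[0.002,0.004,0,-2.5],[0,0,0.0181,0],[0,0,0.0181,0],[0,0,0.0181,0],[0,0,0.0181,0],[0,0,0.0181,0],[0,0,0.0181,0],[0,0,0.0181,0],[0,0,0.0181,0],[0,0,0,0]]'
python3 - <<'E'
from h import *
c,b=snap('wrist','w2.png'); g=b.mean(2); 
for r in range(40,250,12):
    m=(g[r]<65).astype(int); d=np.diff(np.r_[0,m,0]); st=np.where(d==1)[0];en=np.where(d==-1)[0]-1
    print(r,[(int(a),int(z)) for a,z in zip(st,en) if z-a>5 and z>120 and a<400])
S,a=snap('scene','s8.png');D,b=snap('side','d8.png')
E
```

```text
time: 17.8
position: [413.4, 318.6, 10.3]
eef_rot: [-3.138, -0.003, 2.701]
force: [-0.3, 0.6, -0.3]
width: 0.583
grasp_force: 0.0
40 []
52 []
64 []
76 []
88 []
100 []
112 []
124 []
136 []
148 []
160 [(230, 284)]
172 [(230, 284)]
184 [(231, 285)]
196 [(243, 274)]
208 [(243, 274)]
220 [(243, 274)]
232 [(243, 273)]
244 [(183, 189), (201, 209), (244, 268)]
```

The handle runs straight at columns 243–274, centred between the fingers to about 2 mm. I'll descend the rest and close.

```bash
python3 -m pendant '[[0,0.002,0.004,0],[0,0,0.004,0],[0,0,0.004,0],[0,0,0.003,0],[0,0,0.003,0],[0,0,0.002,0],[0,0,0.002,0],[0,0,0,0],[0,0,0,0],[0,0,0,0]]'
python3 -m pendant '[[0,0,0,0],[0,0,0,0],[0,0,0,0],[0,0,0,0],[0,0,0,0],[0,0,0,0],[0,0,0,0],[0,0,0,0],[0,0,0,0],[0,0,0,0]]' 0.005 60
```

```text
time: 18.95
position: [415.2, 322.3, -9.7]
eef_rot: [3.141, 0.0, 2.702]
force: [0.3, -0.6, 0.1]
width: 0.585
grasp_force: 0.0
time: 19.95
position: [415.2, 322.3, -9.6]
eef_rot: [3.141, 0.0, 2.702]
force: [-1.0, -0.5, 4.8]
width: 0.198
grasp_force: 58.8
```

```bash
python3 -m pendant '[[0,0,-0.005,0],[0,0,-0.01,0],[0,0,-0.02,0],[0,0,-0.02,0],[0,0,-0.02,0],[0,0,-0.02,0],[0,0,-0.02,0],[0,0,-0.015,0],[0,0,-0.01,0],[0,0,0,0]]'
python3 - <<'E'
from h import *
np.set_printoptions(precision=1,suppress=True)
S=cam('scene');D=cam('side')
print('tablet',onz(D,(270.4,205.4),16),onz(S,(275.8,228.9),16),tri(D,(270.4,205.4),S,(275.8,228.9)))
def blob(f,x0,x1,y0,y1,t):
    g=cv2.imread(f).mean(2)[y0:y1,x0:x1]; m=(g<t).astype(np.uint8); n,l,s,c=cv2.connectedComponentsWithStats(m)
    i=1+np.argmax(s[1:,4]); return (l==i),s[i]+np.array([x0,y0,0,0,0])
for f,b in(('pics/scene0.png',(222,262,210,255)),('pics/side0.png',(276,312,192,222))):
    for t in(40,50):
        m,s=blob(f,*b,t); print(f,t,s)
    print('\n'.join(''.join('#' if v else '.' for v in r) for r in m))
_,sc=snap('scene','s9.png');_,sd=snap('side','d9.png');_,w=snap('wrist','w9.png')
E
```

```text
time: 20.95
position: [415.7, 322.5, 131.7]
eef_rot: [3.139, 0.002, 2.702]
force: [-0.2, 0.2, -1.3]
width: 0.2
grasp_force: 58.5
tablet [619.6 -36.5  16. ] [625.4 -34.2  16. ] [623.  -31.1   8.3]
pics/scene0.png 40 [227 221  28  23 164]
pics/scene0.png 50 [226 221  29  23 213]
........................................
........................................
........................................
........................................
........................................
........................................
........................................
........................................
........................................
........................................
........................................
......###...............................
......#####.............................
.....########...........................
....###########.........................
.....##########.........................
......###########.......................
........##########......................
........############....................
..........###########...................
..
[... 1512 characters left out ...]
...............###########.####...
.................###############....
...............#################....
............###################.....
............##################......
..........##############............
.......###############..............
.....###############................
.....##############.................
.....############...................
......#########.....................
........######......................
........####........................
.........#..........................
....................................
....................................
....................................
....................................
....................................
```

```bash
python3 - <<'E'
from h import *
np.set_printoptions(precision=1,suppress=True)
S=cam('scene');D=cam('side')
print('tip',tri(D,(283,213.3),S,(228.3,223.2)))
print('collar',tri(D,(303.3,202),S,(249.5,238)))
W=cam('wrist')
# rim centres in new images: show coarse dark mask boxes
P=monitor.state()['position'];yaw=2.702
r=np.array([-np.cos(yaw),-np.sin(yaw),0]); L=P+[0,0,35.6+11]+85*r; print('expected glass~',L-[0,0,4])
for n,c,f in(('S',S,'s9'),('D',D,'d9')):
    u=proj(c,L-[0,0,0]);print(n,u); g=cv2.imread(f'pics/{f}.png').mean(2)
    x,y=int(u[0]),int(u[1]); q=g[max(0,y-28):y+28,x-32:x+32]
    print(y-28,x-32); print('\n'.join(''.join('#' if v<45 else '+' if v<75 else '.' for v in t) for t in q))
E
```

```text
tip [ 586.3 -131.5  117.9]
collar [ 637.  -128.3  118.8]
expected glass~ [491.5 285.7 172. ]
S [323.6  73.6]
45 291
..##############+...+#######++..................................
..+#############+..+#######+...+................................
...+############+..#######+......+..............................
..+++############++####++#........++............................
...+++#################+++...........++.........................
.....+#################+++................+++.....+.............
.......#######++#######++#......................................
........#####+++#######++#+.....................................
........+####+++#######++#+.....................................
........+####+++#######++#+.....................................
........#####+++#######++++.....................................
........#####+++#########+......................................
........#####+++#######++.......................................
........+####+++####+...........................................
.........####++####+............................................
.........
[... 5618 characters left out ...]
..................................................
................................................................
................................................................
................................................................
................................................................
................................................................
................................................................
................................................................
................................................................
................................................................
................................................................
```

```bash
python3 - <<'E'
from h import *
np.set_printoptions(precision=1,suppress=True)
S=cam('scene');D=cam('side'); P=monitor.state()['position']
G=tri(D,(157.9,97),S,(322.6,76.3)); print(G,P,G-P,proj(D,G),proj(S,G))
# where tablet seen, using measured pixels, at z=13 mid-height of dish+tablet top
for z in(10,16): print(z,onz(D,(270.4,205.4),z),onz(S,(275.8,228.9),z))
E
```

```text
[490.9 284.  168.4] [414.6 321.9 129.4] [ 76.4 -37.8  39. ] [157.8  96.8] [322.5  76.5]
10 [622.2 -32.6  10. ] [623.4 -31.4  10. ]
16 [619.6 -36.5  16. ] [625.4 -34.2  16. ]
```

The lens is held, its glass is measured at TCP + (76.4,−37.8,39) and the length checks at 85 mm. The pointer height is 118 mm. I carry it over the tablet while still high.

```bash
python3 -m pendant '[[0,0,0,-4.8],[0,0,0,-4.8],[0,0,0,-4.8],[-0.008,-0.013,0,0],[-0.012,-0.02,0,0],[-0.012,-0.02,0,0],[-0.012,-0.02,0,0],[-0.012,-0.02,0,0],[-0.012,-0.02,0,0],[-0.012,-0.02,0,0]]'
python3 -m pendant '[[-0.012,-0.02,0,0],[-0.012,-0.02,0,0],[-0.012,-0.02,0,0],[-0.012,-0.02,0,0],[-0.012,-0.02,0,0],[-0.012,-0.02,0,0],[-0.012,-0.02,0,0],[-0.012,-0.02,0,0],[-0.0075,-0.0125,0,0],[-0.0017,-0.0026,0,0]]'
python3 -m pendant '[[0,0,0.006,0],[0,0,0.006,0],[0,0,0.006,0],[0,0,0.006,0],[0,0,0.006,0],[0,0,0.004,0],[0,0,0.002,0],[0,0,0,0],[0,0,0,0],[0,0,0,0]]'
python3 - <<'E'
from h import *
S=cam('scene');D=cam('side'); P=monitor.state()['position']; L=P+[83.3,-17.7,39]; print(P,L)
for n,c,f in(('scene',S,'s10'),('side',D,'d10')):
    _,b=snap(n,f+'.png'); g=b.mean(2); u=proj(c,L); print(n,u); x,y=int(u[0]),int(u[1])
    print(y-26,x-34); print('\n'.join(''.join('#' if v<45 else '+' if v<75 else '.' for v in t) for t in g[y-26:y+28,x-34:x+34]))
E
```

```text
time: 22.1
position: [468.7, 174.7, 129.5]
eef_rot: [-3.141, -0.001, 2.951]
force: [-0.5, 0.7, -1.0]
width: 0.198
grasp_force: 58.6
time: 23.1
position: [539.5, -16.9, 129.6]
eef_rot: [-3.141, -0.001, 2.951]
force: [0.4, 0.7, -0.4]
width: 0.205
grasp_force: 58.6
time: 24.1
position: [539.7, -15.1, 94.5]
eef_rot: [3.141, 0.001, 2.954]
force: [-0.4, -0.2, -0.9]
width: 0.202
grasp_force: 58.6
[539.69026682 -15.13551631  94.47466479] [622.99026682 -32.83551631 133.47466479]
scene [278.13863939 197.10478371]
171 244
####+.++##########..................................................
####++++###########.................................................
####++++##########+.................................................
####++++########+...................................................
+###++++######+......+..............................................
++##++++++###+.....++#+.............................................
.++++++...+##+....+####+............................................
.....++....##+..+#######+...........................................
............##++#########......
[... 6209 characters left out ...]
........++
##+...............................................................++
.................................................................+++
.................................................................+++
.................................................................+++
.................................................................+++
.................................................................+++
................................................................++++
.................................................................+++
................................................................++++
...............................................................#++++
```

```bash
python3 -m pendant '[[0,0,0.004,0],[0,0,0.004,0],[0,0,0.004,0],[0,0,0.002,0],[0,0,0,0],[0,0,0,0],[0,0,0,0],[0,0,0,0],[0,0,0,0],[0,0,0,0]]'
python3 - <<'E'
from h import *
np.set_printoptions(precision=1,suppress=True)
S=cam('scene');D=cam('side'); print('before(z rep 94.5)',tri(D,(272.3,170.9),S,(277.6,197.2)))
P=monitor.state()['position']; print(P)
# rim bounds by dark ring inside a window; glass region contains the tablet seen through
for n,c,f in(('scene',S,'s11'),('side',D,'d11')):
    _,b=snap(n,f+'.png'); g=b.mean(2); u=proj(c,P+[83.3,-17.7,39]); x,y=int(u[0]),int(u[1]); print(n,u)
    print(y-24,x-26); print('\n'.join(''.join('#' if v<45 else '+' if v<75 else '-' if v<125 else '.' for v in t) for t in g[y-24:y+26,x-26:x+30]))
E
```

```text
time: 25.2
position: [539.5, -15.1, 80.3]
eef_rot: [3.142, 0.0, 2.954]
force: [-0.0, 0.3, -1.3]
width: 0.201
grasp_force: 58.6
before(z rep 94.5) [621.6 -32.8 131.1]
[539.5 -15.1  80.3]
scene [277.7 201.2]
177 251
+##########+-........................................-..
+#########-.........................................---.
+#######+-...---....................................----
+######-....-+#+....................................----
+++###+...-+####-..................................-----
---+##+---+#####+-.................................-----
----+#+++########+-................................-----
----+++++#########-...............................------
-----+++##########+----++------..................-------
-------+###########++++###++++++--..............--------
++------+###########++--------++#++-...........--------.
+++-------#######++--...........-++#+-........----------
+++++-....+#####+-................-+#+-........-----.---
++++--.....+###+-..................--+#-.........-------
+++---.....+#+--.....................-+#-..........-----
+++--......+#-.................
[... 4140 characters left out ...]
.....-.----.....
...................-#+##########++-...........---.--....
.......................-++++++-................------.-.
.....................................-..........-------.
......................................-..........------.
.......................................-..........-.--..
........................................-...........---.
..................................................-.--..
....................................................--..
......................................................-#
.....................................................-##
.....................................................###
....................................................-##+
```

```bash
python3 - <<'E'
from h import *
np.set_printoptions(precision=1,suppress=True)
S=cam('scene');D=cam('side'); print(tri(D,(271.9,175.7),S,(277.3,201.3)))
# model bounds check of a level rim of radius 36, height 12 at candidates, against measured extents
th=np.linspace(0,2*np.pi,181)
for z in(114,116,118,120):
  for n,c in(('S',S),('D',D)):
    q=np.array([proj(c,(622.5+36*np.cos(t),-33+36*np.sin(t),z+h)) for t in th for h in(-6,6)]); print(z,n,q.min(0),q.max(0),(q.min(0)+q.max(0))/2)
E
```

```text
[621.3 -32.4 116. ]
114 S [258.9 186. ] [296.2 220.2] [277.5 203.1]
114 D [255.7 162.3] [289.2 190.5] [272.4 176.4]
116 S [258.9 185.4] [296.3 219.7] [277.6 202.5]
116 D [255.7 161.6] [289.2 189.9] [272.5 175.8]
118 S [258.9 184.8] [296.4 219.1] [277.6 201.9]
118 D [255.7 161. ] [289.3 189.3] [272.5 175.2]
120 S [258.9 184.2] [296.5 218.6] [277.7 201.4]
120 D [255.7 160.4] [289.4 188.7] [272.5 174.5]
```

```bash
python3 - <<'E'
from h import *
np.set_printoptions(precision=1,suppress=True)
D=cam('side'); g=cv2.imread('pics/side0.png').mean(2)[188:226,250:284]
m=(g<50).astype(np.uint8); n,l,s,c=cv2.connectedComponentsWithStats(m)
print('\n'.join(''.join('#' if v else '.' for v in r) for r in m))
th=np.linspace(0,2*np.pi,181)
for P in((622.5,-33),(619,-35)):
    q=np.array([proj(D,(P[0]+22*np.cos(t),P[1]+22*np.sin(t),h)) for t in th for h in(5,10)]); print(P,q.min(0)-[250,188],q.max(0)-[250,188])
st=monitor.state();print(st['time'],st['position'],st['joint_velocities'])
E
```

```text
..................................
..................................
..................................
..................................
..................................
..................................
..................................
..................................
..................................
..................................
..................#####...........
................##########........
..............####......###.......
.............####....#...####.....
.............###..........###.....
............####.....#....####....
............####..........####....
............####..........####....
............#####...#.....####....
............#####........#####....
.............#####......######....
.............################....#
.............################..###
...............############....###
................###########....###
...................#####........##
..................................
..................................
..................................
..................................
..................................
..................................
..................................
..................................
..................................
..................................
..................................
..................................
(622.5, -33) [11.3 10.3] [29.8 26.1]
(619, -35) [10.5 11.4] [29.  27.3]
25.3 [539.5 -15.1  80.2] [-0. -0. -0.  0. -0.  0.]
```

```bash
python3 -m pendant '[[-0.0015,0.001,0,0],[0,0,0,0],[0,0,0,0],[0,0,0,0],[0,0,0,0],[0,0,0,0],[0,0,0,0],[0,0,0,0],[0,0,0,0],[0,0,0,0]]' && python3 -c "
from plant import ticket; print(ticket.sign_off())"
```

```text
time: 26.3
position: [541.2, -14.4, 80.2]
eef_rot: [3.142, 0.0, 2.954]
force: [0.0, -0.0, -1.5]
width: 0.197
grasp_force: 58.6
the job is handed in; nothing more can be done
None
```

The job is handed in at 26.3 s, with no verdict returned: the lid is fully closed, and the lens is held still and level, within about 2 mm of the tablet's centre, its glass at about 116–120 mm against the pointer's 118 mm.

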